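Set out a clay-pot watering jar kit on the turntable tray

ROBOT

A 6-joint arm with a two-finger parallel gripper is mounted at the origin on the work surface. World frame = base frame: x ahead of the robot, y to its left, z up, the work surface at z = 0. Lengths are in m, angles in rad, forces in N, time in s.
With the tool pointing down it reaches from about 0.35 to 0.85 m from the base axis. Payload 8.1 kg.
Tool frame: the origin (TCP) lies at the very end of the fingers, on their centre line; the grasp point (between the pads) lies 19 mm behind it (robot.pinch_z is the distance from the TCP to the grasp point, in m); y points along the fingers, x is the direction in which the jaws open and shut, and the axes are right-handed (so a half turn about y gives the same grasp; the last joint's range is limited). The gripper opens to 93 mm and grips with 3 to 60 N. Pads are 15 mm wide; open, the fingers measure 128 mm over their backs; the gripper's body (75 mm by 188 mm) begins 65 mm behind the grasp point.
Start: joints at [-1.278, 0.13, 1.488, -0, 1.523, -0.085], TCP at [0.221, -0.558, 0.219] pointing down, gripper open.
Joint ranges: [-2.96, 2.96], [-0.89, 2.26], [0.02, 2.5], [-1.34, 4.48], [0, 2.73], [-2.66, 2.66]. Speed limits (rad/s): [2.39, 2.39, 2.79, 3.14, 3.14, 3.14].

INTERFACE

Orientations are given as a rotation vector (axis times angle).
In Python, from plant import robot gives the robot as it stands.
- The arm moves only by the shell command python3 -m inch 'ROWS' [FORCE]. ROWS is JSON, a list of rows, each a list of 5 numbers: the closure, from -1 (fully open) to 1 (shut), then the shift along the world's x, y, z in m, then the turn about the world's z in rad. A call has 1 to 8 rows; each row is the pose to reach, as a shift and turn from the pose measured when the call began; what a row does not reach only later rows make up. A row lasts 1/8 s, in which the tool goes at most 62.5 mm and 10.7 degrees, less where a joint would pass 70% of its speed; a pose out of reach is approached as far as the arm can. A call with a gripper value outside its range is refused whole. The fingers move at their own pace and stop on an object; FORCE is the grip in N (left out, the last holds). Time passes only in rows, so rows that repeat a pose let the fingers close. It gives the time, the measured TCP pose, the force and the opening at its end, in the units of the state.
- robot.read_state(): the state, without advancing time (a new reading comes with each control period).
- robot.read_camera(name): name is "scene" or "top"; returns a dict with "color" (480x640x3 uint8, red, green, blue), "mtx" (3x3 intrinsics, pixels), "dist_coeffs" ([k1, k2, p1, p2, k3] as OpenCV has them; the pictures are not rectified), "R" (3x3) and "t" (3): a world point X has camera coordinates R X + t. Camera axes: x right, y down, z forward; pixel columns grow to the right and rows downward; lengths in m; the calibration is good to about 2 mm. A picture is of the moment at which its call begins. There is no depth.
- robot.close_job(): hands the job in, once; it reports no verdict.
The state is a dict: "t": time; "q": joint angles; "dq": joint speeds; "joint_torque": joint torques, N m; "tool_pos": TCP position; "orientation": TCP orientation; "force": force on the tool from outside, world axes, zero at the start; "wrist_torque": the same for the moment, N m; "opening": finger opening in m.
Only numpy, scipy, OpenCV 4.12 (cv2) and the standard library are available. Lean on these libraries where they do the work, as an engineer would, in place of code of your own. Each camera call takes 0.05 s, during which the arm holds its last target. There are 200 camera calls.

TASK

Gather the makings of a buried watering jar on the round tray: stand the upright small pot on the moulded ring in the tray's wide bay, set the mouth-down pot of the same size on it rim to rim, and lay the flat round stone over the drain hole on top. Lay the bamboo dibber flat along the middle of the tray's narrow bay. Leave the wide pot, the tiny pot, the long stone and the mister where they are.

Things in the scene. Friction and masses are not known exactly. Their poses are not given: they have to be found in the camera images.
- tray: Round grey turntable tray, diameter 280 mm, fixed. Origin: centre of underside. Floor 18 up; rim 4 thick, 12 above floor. Dark divider (4 thick, 10 above floor) along tray x at y = -15: wide bay at +y, narrow bay at -y. Wide bay: dark moulded ring, diameter 68, 1 high (no obstacle), centred at x 0, y +55. Middle of narrow bay: line y = -65, x -80 to +80; dibber origin at x 0, either way round.
- pot_up: Small terracotta flowerpot standing mouth-up, 60 mm high, straight collar 60 in outer diameter and 20 tall at the top (rim wall 6), below it tapering to a base 44 in diameter. Origin: centre of its underside, z up. Same size as pot_down. About 110 g.
- pot_down: Small terracotta flowerpot resting mouth-down, the same size as pot_up: 60 mm high, collar 60 in outer diameter over the lowest 20, tapering up to a flat base 44 in diameter on top with a dark drain hole 12 across in its middle. Origin: centre of the mouth plane it rests on, z up. About 110 g.
- flat_stone: Flat round grey stone, a disc 47 mm in diameter and 22 thick with bevelled edges, lying flat. Origin: its centre (11 above what it lies on), z along its short axis. About 90 g.
- dibber: Bamboo dibber lying flat: a round shaft 24 mm in diameter along its x axis, from a T-shaped cross handle (24 in diameter, 54 long along y, centred at x = -73) to a tapered point at x = +85. Origin: on the shaft's axis near the balance point, 12 above what it lies on. Grip it across the shaft at the origin. About 70 g.
- wide_pot: Look-alike to leave alone: wider terracotta pot standing mouth-up, 75 mm high, rim 82 in diameter. Origin: centre of its underside.
- tiny_pot: Look-alike to leave alone: tiny terracotta pot resting mouth-down, 44 mm high, rim 43 in diameter. Origin: centre of the mouth plane it rests on.
- long_stone: Look-alike to leave alone: long grey stone 80 mm by 36 (along its x and y), 26 high. Origin: centre of its underside.
- mister: Plant mister to leave alone: white plastic bottle 80 mm in diameter with a green spray head and trigger reaching 60 from its axis along -x, 175 tall in all. Origin: centre of its underside.
Mind the look-alikes: they are no part of the job. What is shaped like the flat_stone but orange is not meant.

How it is judged:
By the outcome, as a careful person would: the job done as asked, in the order asked, and still so for the second after the job is handed in, with the robot touching nothing.
It also fails if it takes over 125 s, if anything falls off the work surface, if the arm or the gripper's body presses on something with over 40 N, if the wrist force passes 120 N, or if a joint passes its speed limit or range.

## Working session

There is one attempt and no reset: what is moved stays moved. The work goes in short steps, Python scripts to look and compute and a shell command to move; the robot and the scene stay as the last step left them, time stands still between calls to the robot, and variables do not carry over. Pictures are saved under pics/ and viewed, about 12 in all and at most 16, crops included, and the job is handed in when it is done.

```bash
ls; mkdir -p pics
python3 - <<'E'
from plant import robot
import cv2
s=robot.read_state();print(s['tool_pos'],s['orientation'],s['opening'],s['t'],robot.pinch_z)
for n in('scene','top'):
    c=robot.read_camera(n);cv2.imwrite(f'pics/{n}0.png',c['color'][:,:,::-1])
    print(n,c['mtx'].tolist(),c['dist_coeffs'],c['R'].tolist(),c['t'], -c['R'].T@c['t'])
E
```

```text
pics
[ 0.22118818 -0.55714647  0.21762424] [-1.36344554  0.92751302 -0.92523834] 0.09310719158571283 0.0 0.0188
scene [[491.5224910152621, 0.0, 320.08284683683735], [0.0, 491.5224910152621, 246.03608431943897], [0.0, 0.0, 1.0]] [-0.13438731  0.          0.          0.          0.        ] [[-0.23082940055225895, 0.9728248662443313, 0.01815399287715672], [0.7391908822587654, 0.18746482548786036, -0.646880034311088], [-0.6327042179614365, -0.13589966453786834, -0.7623756644544094]] [ 0.08859398 -0.30440778  1.47985558] [1.18177642 0.1719912  0.92968223]
top [[475.92614291609476, 0.0, 313.9950247754277], [0.0, 475.92614291609476, 239.94622707952354], [0.0, 0.0, 1.0]] [-0.02655292  0.          0.          0.          0.        ] [[-0.014531202458171699, -0.9998835643544343, -0.004658528629480318], [-0.9786415921171604, 0.01517766460691879, -0.20501285978072095], [0.20505969456114306, 0.0015799465028755913, -0.9787481930688501]] [5.69134979e-04 4.39740235e-01 9.05811609e-01] [ 0.2446109  -0.00753629  0.97671653]
```

View pics/scene0.png

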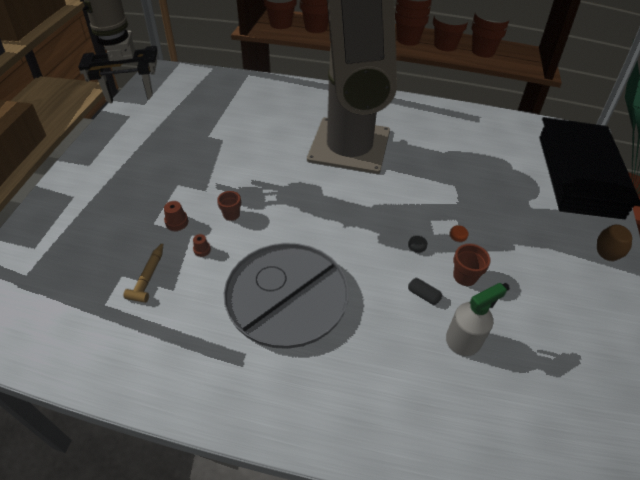

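View pics/top0.png

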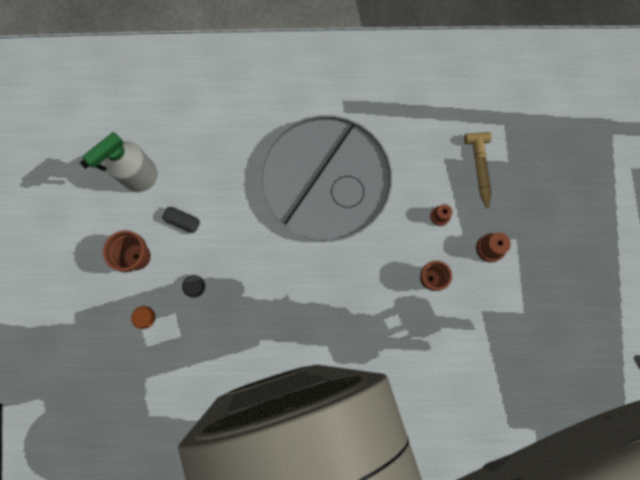

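The top view shows tray (326,178), pot_up (436,275), pot_down with its hole (493,246), tiny pot (441,214), dibber (482,165), dark flat disc (193,286), orange decoy (143,317), long stone (181,219), wide pot (127,250) and mister (130,165). The scene view shows the same things. Next I'll enlarge the candidates and measure blobs.

```bash
cat > h.py <<'E'
import cv2, numpy as np
from plant import robot
def und(c,uv): return cv2.undistortPoints(np.array(uv,float).reshape(-1,1,2),c['mtx'],c['dist_coeffs'])[:,0]
def onz(c,uv,z):
    n=und(c,uv); d=np.c_[n,np.ones(len(n))]@c['R']; o=-c['R'].T@c['t']
    return o+d*((z-o[2])/d[:,2])[:,None]
def tri(a,ua,b,ub):
    P=[np.c_[c['R'],c['t']] for c in(a,b)]
    X=cv2.triangulatePoints(P[0],P[1],und(a,ua).T,und(b,ub).T); return (X[:3]/X[3]).T
def proj(c,X): return cv2.projectPoints(np.array(X,float).reshape(-1,1,3),cv2.Rodrigues(c['R'])[0],c['t'],c['mtx'],c['dist_coeffs'])[0][:,0]
def blobs(m,amin=30,amax=9e9):
    for k in cv2.findContours(m.astype(np.uint8),cv2.RETR_EXTERNAL,cv2.CHAIN_APPROX_NONE)[0]:
        if amin<cv2.contourArea(k)<amax and len(k)>5: yield k
def crop(c,x0,y0,w,h,W,H): return cv2.resize(c['color'][y0:y0+h,x0:x0+w,::-1],(W,H),interpolation=cv2.INTER_CUBIC)
E
python3 - <<'E'
from h import *
from scipy.spatial.transform import Rotation as Ro
print(Ro.from_rotvec(robot.read_state()['orientation']).as_matrix().round(3))
T=robot.read_camera('top');S=robot.read_camera('scene')
b=lambda a:np.clip(a.astype(float)*1.7,0,255).astype(np.uint8)
m=np.vstack([np.hstack([crop(T,410,200,110,82,400,300),crop(T,120,200,110,130,254,300)]+[np.zeros((300,146,3),np.uint8)]),
 np.hstack([crop(S,155,185,110,82,400,300),crop(S,395,215,110,82,400,300)])])
cv2.imwrite('pics/m1.png',b(m))
for n,c in(('T',T),('S',S)):
    h=cv2.cvtColor(c['color'],cv2.COLOR_RGB2HSV).astype(int)
    for nm,mk in(('red',(h[...,1]>110)&((h[...,0]<16)|(h[...,0]>170))),('bamboo',(h[...,1]>100)&(h[...,0]>=14)&(h[...,0]<26)),('dark',(h[...,2]<60)&(h[...,1]<90))):
        for k in blobs(mk,60,3000):
            x,y,w,hh=cv2.boundingRect(k); 
            if y<100: continue
            M=cv2.moments(k);print(n,nm,(x,y,w,hh),round(M['m10']/M['m00'],1),round(M['m01']/M['m00'],1),M['m00'])
E
```

```text
[[ 0.369 -0.     0.929]
 [-0.929  0.002  0.369]
 [-0.002 -1.     0.   ]]
T red (132, 307, 23, 21) 142.7 317.0 357.5
T red (421, 262, 30, 28) 435.6 275.4 616.0
T red (477, 233, 33, 28) 492.7 246.3 646.0
T red (104, 232, 46, 39) 125.6 251.5 1332.0
T red (431, 205, 20, 20) 440.9 214.6 259.5
T bamboo (465, 134, 25, 72) 480.6 162.0 635.5
T dark (362, 442, 46, 38) 387.0 462.7 77.5
T dark (183, 277, 22, 20) 193.3 286.4 329.5
T dark (163, 208, 35, 24) 179.0 219.0 413.5
T dark (285, 121, 75, 103) 320.5 170.9 164.0
S red (454, 244, 36, 41) 470.0 263.0 1047.0
S red (194, 235, 15, 20) 199.8 244.9 197.0
S red (451, 226, 17, 16) 458.9 233.2 198.0
S red (598, 225, 34, 35) 614.4 242.7 778.0
S red (633, 204, 7, 28) 636.7 213.3 86.5
S red (164, 202, 23, 28) 174.2 215.7 437.0
S red (218, 191, 22, 28) 228.5 200.3 304.0
S red (628, 173, 12, 27) 635.2 181.7 100.5
S bamboo (124, 244, 38, 58) 143.9 278.1 518.5
S bamboo (598, 225, 34, 35) 614.5 242.1 856.5
S dark (200, 455, 39, 14) 224.6 462.9 81.5
S dark (249, 324, 88, 24) 291.2 343.2 89.0
S dark (409, 279, 33, 26) 425.0 291.2 437.5
S dark (242, 263, 94, 69) 288.3 298.9 651.0
S dark (225, 245, 86, 72) 250.1 267.4 355.0
S dark (408, 236, 20, 17) 417.3 243.8 238.5
S dark (0, 195, 16, 32) 5.3 212.4 158.5
S dark (308, 160, 72, 14) 345.4 166.7 63.5
S dark (19, 126, 56, 63) 46.0 163.1 176.5
```

View pics/m1.png

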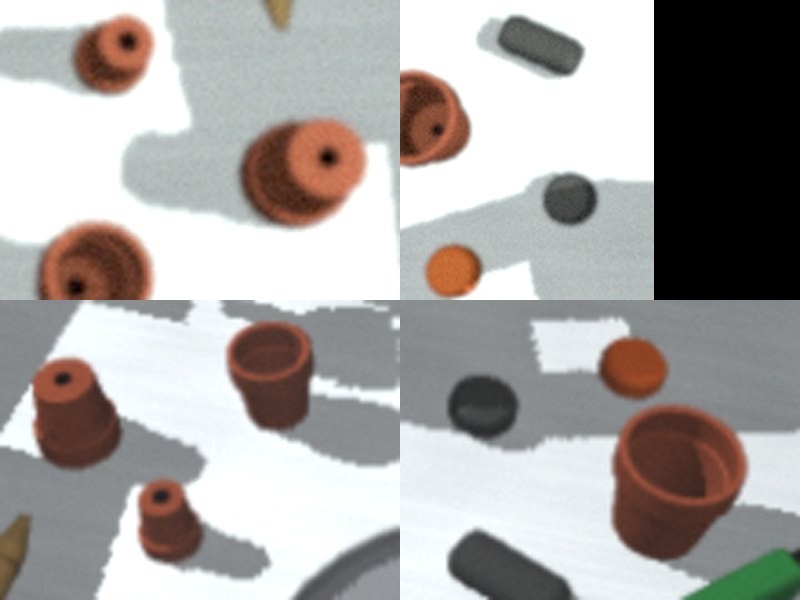

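Candidates for the small upright pot: top (436,275) and (127,250). The first has the 60 mm rim; the other is the wide pot. Mouth-down: (500,243) is the small pot and (441,214) is tiny. Discs: (193,286) is dark grey, (143,317) is orange and so not meant. (181,219) is the long stone. The crop confirms all of these. Now I'll triangulate.

Run:
```python
from h import *
T=robot.read_camera('top');S=robot.read_camera('scene')
def darkspot(c,u,v,r=4):
    g=cv2.cvtColor(c['color'],cv2.COLOR_RGB2GRAY)[v-r:v+r+1,u-r:u+r+1].astype(float);w=np.clip(np.median(g)-g-5,0,None)
    yy,xx=np.mgrid[v-r:v+r+1,u-r:u+r+1];return ((w*xx).sum()/w.sum(),(w*yy).sum()/w.sum())
hT,hS=darkspot(T,500,243),darkspot(S,172,206)
print('pot_down top',hT,hS,tri(T,[hT],S,[hS]).round(4), onz(T,[hT],.06).round(4))
tT,tS=darkspot(T,445,211),darkspot(S,199,238)
print('tiny top',tT,tS,tri(T,[tT],S,[tS]).round(4))
def terr(c,x,y,w,h):
    hh=cv2.cvtColor(c['color'],cv2.COLOR_RGB2HSV).astype(int); m=(hh[...,1]>100)&((hh[...,0]<16)|(hh[...,0]>170)); z=np.zeros_like(m); z[y:y+h,x:x+w]=m[y:y+h,x:x+w]; return max(blobs(z),key=len)[:,0]
# pot_up rim: upper-right arc in top view, upper part in scene
k=terr(T,410,255,50,45); a=k[(k[:,0]-436)-(k[:,1]-275)>-2]; eT=cv2.fitEllipse(a.astype(np.float32)); 
k=terr(S,210,185,40,45); a=k[k[:,1]<203]; eS=cv2.fitEllipse(a.astype(np.float32))
print('pot_up rim',eT,eS,tri(T,[eT[0]],S,[eS[0]]).round(4),onz(T,[eT[0]],.06).round(4),onz(S,[eS[0]],.06).round(4))
print('stone',tri(T,[(193.3,286.4)],S,[(417.3,243.8)]).round(4),onz(T,[(193.3,286.4)],.011).round(4))
def ring(c,x,y,w,h):
    g=cv2.cvtColor(c['color'],cv2.COLOR_RGB2GRAY); p=cv2.resize(g[y:y+h,x:x+w],None,fx=4,fy=4,interpolation=cv2.INTER_CUBIC)
    m=cv2.adaptiveThreshold(p,255,0,cv2.THRESH_BINARY_INV,31,5); 
    k=[k for k in blobs(m,400)]; k=max(k,key=lambda k:cv2.contourArea(k)); e=cv2.fitEllipse(k); return ((e[0][0]+.5)/4-.5+x,(e[0][1]+.5)/4-.5+y),np.array(e[1])/4
rT=ring(T,327,172,42,40); rS=ring(S,252,262,38,33); 
print('ring',rT,rS,tri(T,[rT[0]],S,[rS[0]]).round(4),onz(T,[rT[0]],.019).round(4),onz(S,[rS[0]],.019).round(4))
def div(c,x,y,w,h):
    hh=cv2.cvtColor(c['color'],cv2.COLOR_RGB2GRAY); m=np.zeros(hh.shape,bool);m[y:y+h,x:x+w]=hh[y:y+h,x:x+w]<55
    k=max(blobs(m,20),key=len); p=k[:,0]; M=np.zeros(hh.shape,np.uint8);cv2.drawContours(M,[k],-1,1,-1);q=np.argwhere(M)[:,::-1].astype(np.float32)
    vx,vy,x0,y0=cv2.fitLine(q,cv2.DIST_HUBER,0,.01,.01).ravel();t=(q-[x0,y0])@[vx,vy];return [(x0+s*vx,y0+s*vy) for s in(t.min(),t.max())]
for n,c,b in(('T',T,(280,118,76,106)),('S',S,(246,263,88,66))):
    d=div(c,*b);print('div',n,np.array(d).round(1).tolist(),onz(c,d,.028).round(4).tolist())
def bam(c,x,y,w,h):
    hh=cv2.cvtColor(c['color'],cv2.COLOR_RGB2HSV).astype(int);m=np.zeros(hh.shape[:2],bool);m[y:y+h,x:x+w]=((hh[...,1]>85)&(hh[...,0]<28))[y:y+h,x:x+w];k=max(blobs(m),key=cv2.contourArea);M=np.zeros(hh.shape[:2],np.uint8);cv2.drawContours(M,[k],-1,1,-1);return np.argwhere(M)[:,::-1].astype(float)
for n,c,b,tip in(('T',T,(460,125,40,88),(487,206)),('S',S,(118,236,50,70),(161,245))):
    P=onz(c,bam(c,*b),.012)[:,:2]; 
    i=P[np.argsort(P[:,0])]; print('dib ext',n,i[0],i[-1])
    sh=P[(P[:,0]>i[0,0]+.03)&(P[:,0]<i[-1,0]-.04)]; l=cv2.fitLine(sh.astype(np.float32),cv2.DIST_HUBER,0,.01,.01).ravel();print(' shaft',l, 'yaw',np.degrees(np.arctan2(l[1],l[0])),'cent',P.mean(0))
    t=(P-l[2:])@l[:2]; print(' along ends',l[2:]+t.min()*l[:2],l[2:]+t.max()*l[:2])
```

```text
pot_down top (np.float64(499.7883870967742), np.float64(242.56)) (np.float64(171.7978436657682), np.float64(206.06738544474393)) [[ 0.4256 -0.3719  0.0622]] [[ 0.4257 -0.372   0.06  ]]
tiny top (np.float64(444.61736770691994), np.float64(210.85210312075984)) (np.float64(198.94613583138172), np.float64(238.37236533957847)) [[ 0.496  -0.2721  0.0455]]
pot_up rim ((435.541015625, 275.727783203125), (27.981782913208008, 29.72584342956543), 73.23028564453125) ((228.64654541015625, 199.3241729736328), (16.497745513916016, 21.843544006347656), 78.22181701660156) [[ 0.363  -0.243   0.0566]] [[ 0.3621 -0.2407  0.06  ]] [[ 0.3662 -0.243   0.06  ]]
stone [[0.3539 0.2409 0.0123]] [[0.354  0.2414 0.011 ]]
ring ((347.1488857269287, 191.288179397583), array([33.09119797, 34.51034927])) ((270.63697624206543, 278.3520908355713), array([25.5485611, 31.3798275])) [[ 0.5488 -0.0777  0.0189]] [[ 0.5486 -0.0772  0.019 ]] [[ 0.5488 -0.0781  0.019 ]]
div T [[285.20001220703125, 222.10000610351562], [353.1000061035156, 123.69999694824219]] [[0.4817, 0.0526, 0.028], [0.6974, -0.0937, 0.028]]
div S [[246.10000610351562, 328.1000061035156], [333.70001220703125, 265.0]] [[0.6933, -0.0879, 0.028], [0.4822, 0.0556, 0.028]]
dib ext T [ 0.51413466 -0.37145411] [ 0.67928011 -0.3734996 ]
 shaft [ 0.99880236  0.04892632  0.5905177  -0.36765686] yaw 2.804391 cent [ 0.6116048  -0.36672867]
 along ends [ 0.51413194 -0.37139861] [ 0.67878211 -0.36333323]
dib ext S [ 0.51054748 -0.37478972] [ 0.67930532 -0.37159735]
 shaft [ 0.9990566   0.04342805  0.59129107 -0.36974502] yaw 2.4890265 cent [ 0.61576444 -0.36853663]
 along ends [ 0.51048088 -0.37325776] [ 0.67909827 -0.36592812]
```

Measured heights agree with the text: pot_down top 62, pot_up rim 57, stone 12, ring 19 mm. Derived positions:
- **Tray:** x-axis is 145.8°, centre (0.580,-0.032), ring (0.5488,-0.0777).
- **Dibber:** origin (0.5955,-0.3685), target (0.616,0.022), needing a -0.64 rad turn.

The 188 mm gripper body will pass close to the stack when the dibber goes in. I'll therefore bias the stack about 3 mm outward within the ring.

Moving over pot_up at (0.364,-0.2425).

```bash
python3 -m inch '[[-1,0.036,0.078,0,0],[-1,0.072,0.157,0,0],[-1,0.107,0.235,0,0],[-1,0.143,0.3145,0,0],[-1,0.143,0.3145,0,0],[-1,0.143,0.3145,0,0],[-1,0.143,0.3145,-0.04,0],[-1,0.143,0.3145,-0.08,0]]' 20
python3 - <<'E'
from h import *
T=robot.read_camera('top');S=robot.read_camera('scene')
p=robot.read_state()['tool_pos'];print(p,proj(T,[p]),proj(S,[p]))
cv2.imwrite('pics/m2.png',np.hstack([crop(T,380,200,160,160,400,400),crop(S,160,110,130,130,400,400)]))
E
```

```text
t: 1.3
tool_pos: [0.3651, -0.2428, 0.1381]
orientation: [-1.365, 0.924, -0.927]
force: [-0.3, -0.1, -0.2]
opening: 0.0931
[ 0.36182043 -0.24060783  0.13392063] [[445.66534424 270.47043597]] [[226.55551697 176.39944742]]
```

View pics/m2.png

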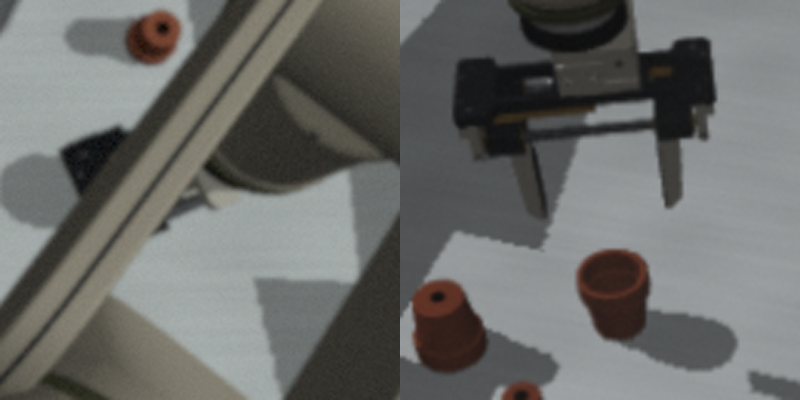

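The scene crop shows the open jaws straddling pot_up and centred on it. Descending and gripping.

```bash
python3 -m inch '[[-1,0.0,0,-0.035,0],[-1,0.0,0,-0.07,0],[-1,0.0,0,-0.101,0],[-1,0,0,-0.101,0],[-1,0,0,-0.101,0]]'
python3 -m inch '[[1,0,0,0,0],[1,0,0,0,0],[1,0,0,0,0],[1,0,0,0,0],[1,0,0,0,0]]' 20
python3 -m inch '[[1,0,0,0,0],[1,0,0,0.01,0],[1,0,0,0.03,0],[1,0,0,0.06,0],[1,0,0,0.09,0],[1,0,0,0.09,0],[1,0,0,0.09,0]]'
python3 - <<'E'
from h import *
S=robot.read_camera('scene');print(robot.read_state()['tool_pos'],robot.read_state()['tool_pos'])
cv2.imwrite('pics/m3.png',crop(S,160,110,130,130,400,400))
E
```

```text
t: 2.02
tool_pos: [0.3629, -0.2416, 0.035]
orientation: [-1.364, 0.931, -0.921]
force: [-0.9, 0.0, -0.2]
opening: 0.0929
t: 2.65
tool_pos: [0.3631, -0.2419, 0.0353]
orientation: [-1.364, 0.931, -0.922]
force: [-0.8, -1.0, 3.6]
opening: 0.0593
t: 3.52
tool_pos: [0.3628, -0.2416, 0.1246]
orientation: [-1.364, 0.931, -0.921]
force: [-0.2, -0.2, -1.2]
opening: 0.0587
[ 0.36239638 -0.24131896  0.12403186] [ 0.36239638 -0.24131896  0.12403186]
```

View pics/m3.png

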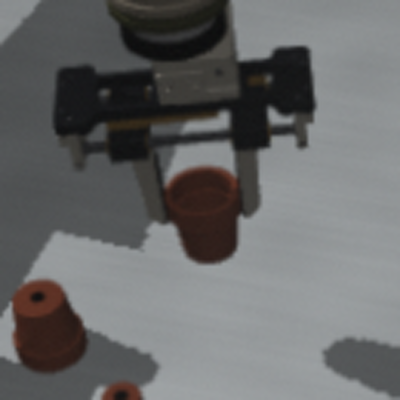

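Pot_up is held (opening 59 mm) and lifted. Carrying it to the ring.

```bash
python3 -m inch '[[1,0.015,0.013,0,0],[1,0.046,0.04,0,0],[1,0.083,0.073,0,0],[1,0.12,0.105,0,0],[1,0.155,0.136,0,0],[1,0.177,0.155,0,0],[1,0.1846,0.161,0,0],[1,0.1846,0.161,0,0]]'
python3 -m inch '[[1,0,0,0,0],[1,0,0,0,0]]'
python3 - <<'E'
from h import *
T=robot.read_camera('top');S=robot.read_camera('scene');print(robot.read_state()['tool_pos'])
cv2.imwrite('pics/m4.png',np.hstack([crop(T,270,110,130,130,400,400),crop(S,210,190,150,150,400,400)]))
E
```

```text
t: 4.58
tool_pos: [0.5462, -0.0802, 0.1228]
orientation: [-1.365, 0.934, -0.918]
force: [-1.1, -0.5, -0.9]
opening: 0.0589
t: 4.82
tool_pos: [0.5455, -0.081, 0.1226]
orientation: [-1.365, 0.935, -0.919]
force: [-0.2, 0.7, -0.5]
opening: 0.0587
[ 0.54583169 -0.08080961  0.12287565]
```

View pics/m4.png

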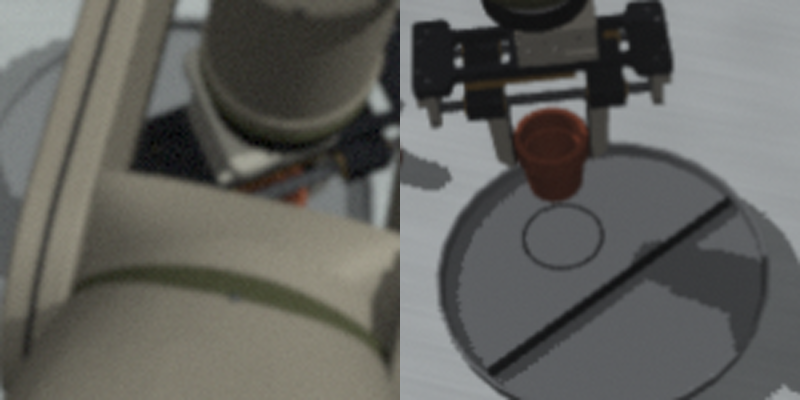

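The pot hangs above and slightly outside the ring centre (ring at crop (563,237)). Lowering by about 68 mm, watching the force.

```bash
python3 -m inch '[[1,0.001,0.001,-0.025,0],[1,0.001,0.001,-0.05,0],[1,0.001,0.001,-0.062,0],[1,0.001,0.001,-0.066,0],[1,0.001,0.001,-0.068,0],[1,0.001,0.001,-0.068,0],[1,0.001,0.001,-0.068,0]]'
python3 - <<'E'
from h import *
print(robot.read_state()['force'],robot.read_state()['tool_pos'])
E
```

```text
t: 5.8
tool_pos: [0.5474, -0.0799, 0.0556]
orientation: [-1.364, 0.933, -0.92]
force: [0.0, -0.5, -1.2]
opening: 0.0589
[ 0.02928451 -0.482726   -1.22579914] [ 0.54736975 -0.07993449  0.05563837]
```

```bash
python3 -m inch '[[1,0,0,-0.001,0],[1,0,0,-0.002,0],[1,0,0,-0.002,0]]'
python3 -m inch '[[-1,0,0,0,0],[-1,0,0,0,0],[-1,0,0,0,0],[-1,0,0,0,0],[-1,0,0,0,0]]'
python3 -m inch '[[-1,0,0,0.03,0],[-1,0,0,0.08,0],[-1,0,0,0.13,0],[-1,0,0,0.15,0],[-1,-0.04,-0.05,0.15,0],[-1,-0.08,-0.11,0.15,0],[-1,-0.1,-0.16,0.15,0],[-1,-0.12,-0.2,0.15,0]]'
python3 - <<'E'
from h import *
print(robot.read_state()['tool_pos'])
T=robot.read_camera('top');S=robot.read_camera('scene')
cv2.imwrite('pics/m5.png',np.hstack([crop(T,250,100,150,150,400,400),crop(S,210,220,150,150,400,400)]))
E
```

```text
t: 6.18
tool_pos: [0.5473, -0.0799, 0.0535]
orientation: [-1.364, 0.933, -0.92]
force: [0.3, 0.6, -0.7]
opening: 0.0588
t: 6.8
tool_pos: [0.5473, -0.0799, 0.0536]
orientation: [-1.364, 0.933, -0.92]
force: [0.2, -0.2, 0.0]
opening: 0.0927
t: 7.8
tool_pos: [0.4256, -0.2815, 0.2025]
orientation: [-1.364, 0.935, -0.919]
force: [0.6, -0.7, 0.1]
opening: 0.0931
[ 0.42559309 -0.28152775  0.20247845]
```

View pics/m5.png

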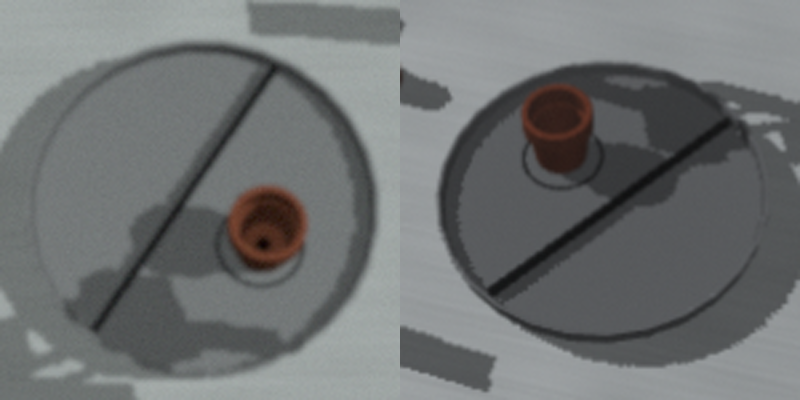

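Pot_up stands upright inside the ring (base dark hole at about (349,191) in top). I'll measure the rim centre for the stacking move.

```bash
cat >> h.py <<'E'
def darkspot(c,u,v,r=4):
    g=cv2.cvtColor(c['color'],cv2.COLOR_RGB2GRAY)[v-r:v+r+1,u-r:u+r+1].astype(float);w=np.clip(np.median(g)-g-5,0,None)
    yy,xx=np.mgrid[v-r:v+r+1,u-r:u+r+1];return ((w*xx).sum()/w.sum(),(w*yy).sum()/w.sum())
def terr(c,x,y,w,h):
    hh=cv2.cvtColor(c['color'],cv2.COLOR_RGB2HSV).astype(int); m=(hh[...,1]>100)&((hh[...,0]<16)|(hh[...,0]>170)); z=np.zeros_like(m); z[y:y+h,x:x+w]=m[y:y+h,x:x+w]; return max(blobs(z),key=cv2.contourArea)[:,0]
E
python3 - <<'E'
from h import *
T=robot.read_camera('top');S=robot.read_camera('scene')
d=darkspot(T,348,191,3);print('hole',d,onz(T,[d],.024).round(4))
from scipy.optimize import least_squares
def fit(c,k,z):
    P=onz(c,k,z)[:,:2]; f=lambda p:np.hypot(*(P-p[:2]).T)-p[2]; r=least_squares(f,[*P.mean(0),.03],loss='soft_l1',f_scale=.001); return r.x
k=terr(T,325,160,55,55); up=k[k[:,1]<187]; print('T rim',fit(T,up,.078),cv2.boundingRect(k))
k=terr(S,250,245,40,50); print('S bbox',cv2.boundingRect(k)); up=k[k[:,1]<k[:,1].min()+11]; print('S rim',fit(S,up,.078))
k=terr(T,470,225,50,45); print(cv2.boundingRect(k))
d=darkspot(T,500,243);e=darkspot(S,172,206);print('pd',tri(T,[d],S,[e]),onz(T,[d],.06),onz(S,[e],.06))
E
```

```text
hole (np.float64(348.31799163179915), np.float64(191.00836820083683)) [[ 0.5476 -0.0793  0.024 ]]
T rim [ 0.54578621 -0.07875518  0.02751388] (336, 170, 29, 31)
S bbox (256, 252, 26, 32)
S rim [ 0.54669829 -0.08026579  0.02788661]
(493, 234, 17, 14)
pd [[ 0.42751244 -0.37184012  0.06462102]] [[ 0.42857902 -0.3741557   0.06      ]] [[ 0.42355781 -0.37421101  0.06      ]]
```

Rim measured at (0.547,-0.0797), agreeing with the TCP at release to within 1 mm. Next I'll grip pot_down at (0.425,-0.3725) by its collar.

```bash
python3 -m inch '[[-1,-0.0005,-0.045,0,0],[-1,-0.0005,-0.091,0,0],[-1,-0.0005,-0.091,-0.03,0],[-1,-0.0005,-0.091,-0.08,0],[-1,-0.0005,-0.091,-0.12,0],[-1,-0.0005,-0.091,-0.12,0],[-1,-0.0005,-0.091,-0.12,0]]' 20
python3 - <<'E'
from h import *
S=robot.read_camera('scene');print(robot.read_state()['tool_pos'])
cv2.imwrite('pics/m6.png',crop(S,110,130,130,130,500,500))
E
```

```text
t: 8.88
tool_pos: [0.4273, -0.3708, 0.084]
orientation: [-1.363, 0.934, -0.92]
force: [1.3, 0.1, 0.2]
opening: 0.0929
[ 0.42768946 -0.37155967  0.08482728]
```

View pics/m6.png

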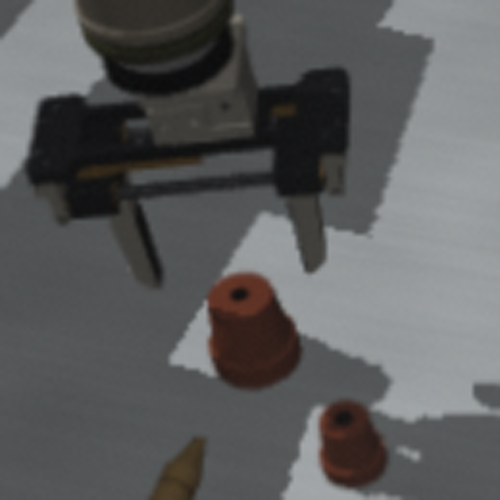

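The jaws straddle pot_down, clear of the tiny pot and the dibber. Descending to the collar.

```bash
python3 -m inch '[[-1,-0.002,-0.001,-0.03,0],[-1,-0.002,-0.001,-0.06,0],[-1,-0.002,-0.001,-0.076,0],[-1,-0.002,-0.001,-0.08,0],[-1,-0.002,-0.001,-0.08,0],[-1,-0.002,-0.001,-0.08,0]]'
python3 -m inch '[[1,0,0,0,0],[1,0,0,0,0],[1,0,0,0,0],[1,0,0,0,0],[1,0,0,0,0]]' 20
python3 -m inch '[[1,0,0,0,0],[1,0,0,0.01,0],[1,0,0,0.03,0],[1,0,0,0.07,0],[1,0,0,0.12,0],[1,0,0,0.15,0],[1,0,0,0.15,0],[1,0,0,0.15,0]]'
python3 - <<'E'
from h import *
T=robot.read_camera('top');S=robot.read_camera('scene');print(robot.read_state()['tool_pos'])
cv2.imwrite('pics/m7.png',np.hstack([crop(T,430,170,150,150,350,350),crop(S,110,90,130,130,350,350)]))
E
```

```text
t: 9.68
tool_pos: [0.4265, -0.3734, 0.0062]
orientation: [-1.364, 0.931, -0.924]
force: [-0.4, 0.2, -0.5]
opening: 0.0929
t: 10.3
tool_pos: [0.4264, -0.3733, 0.0062]
orientation: [-1.364, 0.932, -0.923]
force: [-0.3, 0.1, 1.7]
opening: 0.0587
t: 11.3
tool_pos: [0.4261, -0.3729, 0.1558]
orientation: [-1.364, 0.932, -0.923]
force: [-0.3, -0.1, -1.8]
opening: 0.0586
[ 0.42558751 -0.37239762  0.15441996]
```

View pics/m7.png

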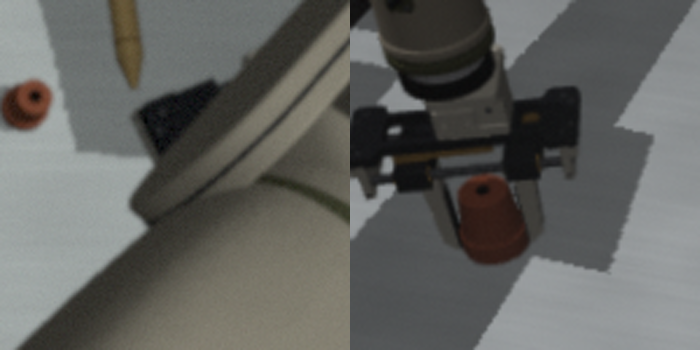

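Pot_down is held level at the collar (opening 58.6 mm). Carrying it over pot_up.

```bash
python3 -m inch '[[1,0.006,0.014,0,0],[1,0.018,0.045,0,0],[1,0.034,0.083,0,0],[1,0.05,0.121,0,0],[1,0.066,0.159,0,0],[1,0.082,0.197,0,0],[1,0.098,0.236,0,0],[1,0.11,0.268,0,0]]'
python3 -m inch '[[1,0.006,0.013,0,0],[1,0.01,0.023,0,0],[1,0.01,0.023,0,0],[1,0.01,0.023,0,0]]'
python3 - <<'E'
from h import *
T=robot.read_camera('top');S=robot.read_camera('scene');p=robot.read_state()['tool_pos'];print(p)
i=np.array(proj(S,[p+[0,0,.054]])[0]).round().astype(int);d=darkspot(S,*i,4);print(i,d,onz(S,[d],p[2]+.054))
c=crop(S,210,170,150,150,500,500);cv2.imwrite('pics/m8.png',c)
E
```

```text
t: 12.4
tool_pos: [0.5354, -0.1016, 0.1534]
orientation: [-1.364, 0.935, -0.919]
force: [-0.5, -0.5, -1.5]
opening: 0.0583
t: 12.9
tool_pos: [0.5451, -0.0795, 0.1533]
orientation: [-1.364, 0.935, -0.919]
force: [0.7, -0.2, -1.3]
opening: 0.0587
[ 0.54519087 -0.07951913  0.15340005]
[265 221] (np.float64(264.74590163934425), np.float64(219.85245901639345)) [[ 0.54239082 -0.08100333  0.20740005]]
```

View pics/m8.png

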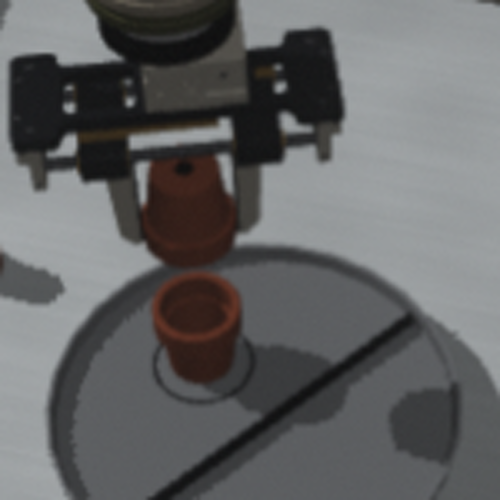

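The mouth-down pot is above the upright one (axes at crop columns about 185 and 197). Correcting +3 mm in x and lowering to just above contact.

```bash
python3 -m inch '[[1,0.003,0.0005,-0.02,0],[1,0.003,0.0005,-0.045,0],[1,0.003,0.0005,-0.06,0],[1,0.003,0.0005,-0.064,0],[1,0.003,0.0005,-0.064,0],[1,0.003,0.0005,-0.064,0]]'
python3 - <<'E'
from h import *
S=robot.read_camera('scene');s=robot.read_state();print(s['tool_pos'],s['force'])
cv2.imwrite('pics/m9.png',crop(S,230,220,70,70,560,560))
E
```

```text
t: 13.75
tool_pos: [0.5489, -0.0792, 0.0904]
orientation: [-1.363, 0.934, -0.921]
force: [-0.2, -0.3, -0.9]
opening: 0.0586
[ 0.54894305 -0.07922134  0.0904562 ] [ 0.40086911 -0.05889071 -0.98642572]
```

View pics/m9.png

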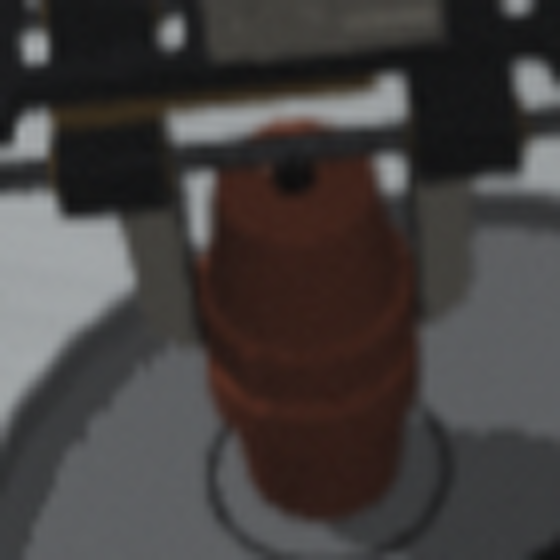

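The two collars line up (columns 203–414 above 208–415, with the expected lean). Lowering to contact.

```bash
python3 -m inch '[[1,0,0,-0.003,0],[1,0,0,-0.005,0],[1,0,0,-0.006,0],[1,0,0,-0.006,0],[1,0,0,-0.006,0]]'
```

```text
t: 14.42
tool_pos: [0.5489, -0.0792, 0.0844]
orientation: [-1.363, 0.934, -0.921]
force: [-0.8, -1.1, -1.3]
opening: 0.0586
```

```bash
python3 -m inch '[[1,0,0,-0.001,0],[1,0,0,-0.001,0],[1,0,0,-0.001,0]]'; python3 -m inch '[[1,0,0,-0.001,0],[1,0,0,-0.001,0],[1,0,0,-0.001,0]]'
```

```text
t: 14.8
tool_pos: [0.5494, -0.0792, 0.0843]
orientation: [-1.363, 0.933, -0.921]
force: [-2.1, 0.8, 5.4]
opening: 0.0589
t: 15.18
tool_pos: [0.5498, -0.0792, 0.0843]
orientation: [-1.362, 0.933, -0.922]
force: [-3.5, 1.3, 8.3]
opening: 0.0587
```

Contact made (8 N up). I'll relieve it slightly, release, and back off.

```bash
python3 -m inch '[[1,-0.0008,0,0.001,0],[1,-0.0008,0,0.001,0]]'
python3 -m inch '[[-1,0,0,0,0],[-1,0,0,0,0],[-1,0,0,0,0],[-1,0,0,0,0],[-1,0,0,0,0]]'
python3 -m inch '[[-1,0,0,0.03,0],[-1,0,0,0.08,0],[-1,0,0,0.12,0],[-1,-0.02,0.04,0.12,0],[-1,-0.04,0.1,0.12,0],[-1,-0.06,0.15,0.12,0],[-1,-0.08,0.2,0.12,0],[-1,-0.1,0.25,0.12,0]]'
python3 - <<'E'
from h import *
T=robot.read_camera('top');S=robot.read_camera('scene');s=robot.read_state();print(s['tool_pos'])
cv2.imwrite('pics/m10.png',np.hstack([crop(T,300,140,90,90,400,400),crop(S,230,220,70,70,400,400)]))
i=proj(T,[[.548,-.08,.138]]).round().astype(int)[0];j=proj(S,[[.548,-.08,.138]]).round().astype(int)[0]
d=darkspot(T,*i);e=darkspot(S,*j);print(i,j,d,e,tri(T,[d],S,[e]),onz(T,[d],.138),onz(S,[e],.138))
E
```

```text
t: 15.42
tool_pos: [0.5489, -0.0792, 0.0852]
orientation: [-1.362, 0.933, -0.922]
force: [0.8, -0.0, -2.4]
opening: 0.0584
t: 16.05
tool_pos: [0.5489, -0.0792, 0.0852]
orientation: [-1.362, 0.933, -0.922]
force: [-0.2, 0.2, 0.9]
opening: 0.0929
t: 17.05
tool_pos: [0.4481, 0.1723, 0.2054]
orientation: [-1.362, 0.932, -0.922]
force: [1.2, 0.6, 0.6]
opening: 0.0932
[0.44701443 0.17488345 0.20540675]
[353 172] [267 244] (np.float64(352.1931956257594), np.float64(172.09720534629403)) (np.float64(266.675), np.float64(243.53653846153847)) [[ 0.54734798 -0.07933307  0.13994038]] [[ 0.54792128 -0.07896366  0.138     ]] [[ 0.54582746 -0.08050503  0.138     ]]
```

View pics/m10.png

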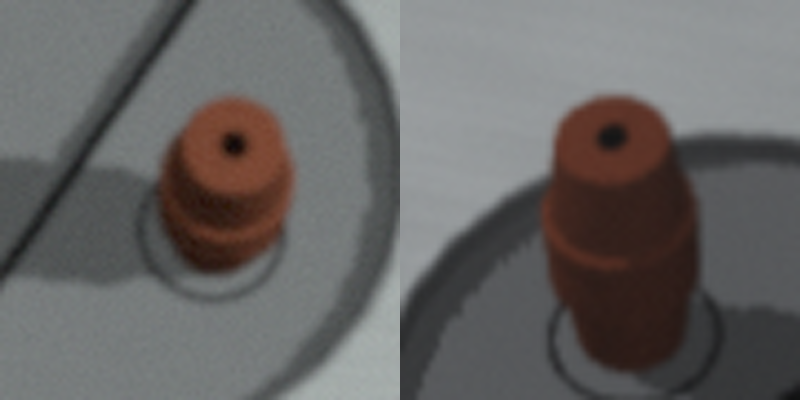

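The stack is neat, with hole at (0.547,-0.079), 0.139 high. Now the dark flat stone at (0.354,0.241).

```bash
python3 -m inch '[[-1,-0.047,0.033,0,0],[-1,-0.093,0.066,0,0],[-1,-0.093,0.066,0,0],[-1,-0.093,0.066,-0.05,0],[-1,-0.093,0.066,-0.1,0],[-1,-0.093,0.066,-0.14,0],[-1,-0.093,0.066,-0.14,0],[-1,-0.093,0.066,-0.14,0]]' 20
python3 - <<'E'
from h import *
s=robot.read_state();print(s['tool_pos'],s['q'].round(2))
E
```

```text
t: 18.15
tool_pos: [0.3554, 0.2408, 0.067]
orientation: [-1.361, 0.929, -0.918]
force: [0.1, -0.4, -0.1]
opening: 0.0928
[0.35541727 0.24082535 0.06700095] [ 0.47 -0.22  2.11  0.01  1.25  1.66]
```

```bash
python3 -m inch '[[-1,-0.001,0,-0.03,0],[-1,-0.001,0,-0.055,0],[-1,-0.001,0,-0.062,0],[-1,-0.001,0,-0.062,0],[-1,-0.001,0,-0.062,0]]'
python3 -m inch '[[1,0,0,0,0],[1,0,0,0,0],[1,0,0,0,0],[1,0,0,0,0],[1,0,0,0,0],[1,0,0,0,0]]' 20
python3 -m inch '[[1,0,0,0.01,0],[1,0,0,0.04,0],[1,0,0,0.08,0],[1,0,0,0.12,0],[1,0,0,0.16,0],[1,0,0,0.195,0],[1,0,0,0.2,0],[1,0,0,0.2,0]]'
```

```text
t: 18.77
tool_pos: [0.3558, 0.2415, 0.0067]
orientation: [-1.359, 0.928, -0.919]
force: [0.6, -0.4, 0.4]
opening: 0.0928
t: 19.52
tool_pos: [0.3557, 0.2414, 0.0066]
orientation: [-1.359, 0.928, -0.919]
force: [0.2, -0.2, -0.1]
opening: 0.0455
t: 20.52
tool_pos: [0.3556, 0.2414, 0.2063]
orientation: [-1.359, 0.928, -0.919]
force: [0.2, -1.0, -1.7]
opening: 0.0455
```

Stone held (45.5 mm). Carrying it over the drain hole.

```bash
python3 -m inch '[[1,0.008,-0.013,0,0],[1,0.026,-0.043,0,0],[1,0.046,-0.077,0,0],[1,0.066,-0.111,0,0],[1,0.086,-0.145,0,0],[1,0.107,-0.179,0,0],[1,0.127,-0.213,0,0],[1,0.148,-0.247,0,0]]'
python3 -m inch '[[1,0.017,-0.028,0,0],[1,0.034,-0.055,0,0],[1,0.042,-0.069,0,0],[1,0.0455,-0.0745,0,0],[1,0.0455,-0.0745,0,0],[1,0.0455,-0.0745,0,0],[1,0.0455,-0.0745,0,0]]'
python3 - <<'E'
from h import *
S=robot.read_camera('scene');p=robot.read_state()['tool_pos'];print(p)
h=cv2.cvtColor(S['color'],cv2.COLOR_RGB2HSV).astype(int)
cv2.imwrite('pics/m11.png',np.clip(crop(S,225,170,90,90,540,540)*1.6,0,255).astype(np.uint8));print(proj(S,[p+[0,0,.0044],p+[0,0,.0154],[.5473,-.0793,.139]]))
E
```

```text
t: 21.52
tool_pos: [0.5031, -0.0078, 0.2044]
orientation: [-1.36, 0.93, -0.917]
force: [0.7, 0.0, -0.8]
opening: 0.0458
t: 22.4
tool_pos: [0.5485, -0.0816, 0.2046]
orientation: [-1.361, 0.929, -0.917]
force: [0.4, 0.6, -1.0]
opening: 0.0459
[ 0.54851436 -0.08171576  0.20462842]
[[263.43128001 221.38366439]
 [263.05275284 217.60051859]
 [266.98039517 243.84748983]]
```

View pics/m11.png

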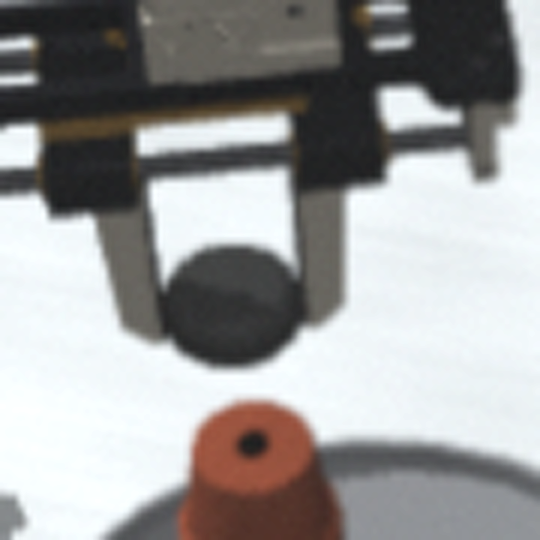

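The stone is centred at (263.5,220.8) against a predicted (263.4,221.4), and the hole sits at (267,243.8) as measured. Correcting +2.3 mm in y and lowering.

```bash
python3 -m inch '[[1,-0.0005,0.0023,-0.02,0],[1,-0.0005,0.0023,-0.04,0],[1,-0.0005,0.0023,-0.052,0],[1,-0.0005,0.0023,-0.056,0],[1,-0.0005,0.0023,-0.057,0],[1,-0.0005,0.0023,-0.057,0],[1,-0.0005,0.0023,-0.057,0]]'
python3 -m inch '[[1,0,0,-0.0015,0],[1,0,0,-0.0015,0],[1,0,0,-0.0015,0]]'
```

```text
t: 23.32
tool_pos: [0.5485, -0.0796, 0.1483]
orientation: [-1.36, 0.929, -0.918]
force: [0.2, -0.1, -0.6]
opening: 0.0459
t: 23.7
tool_pos: [0.5485, -0.0796, 0.1469]
orientation: [-1.36, 0.928, -0.918]
force: [1.0, -0.0, -0.5]
opening: 0.0457
```

```bash
python3 -m inch '[[1,0,0,-0.0015,0],[1,0,0,-0.0015,0],[1,0,0,-0.0015,0]]'
python3 -m inch '[[1,0,0,-0.001,0],[1,0,0,-0.001,0],[1,0,0,-0.001,0]]'
```

```text
t: 24.08
tool_pos: [0.5485, -0.0796, 0.1453]
orientation: [-1.36, 0.929, -0.918]
force: [0.4, -0.9, -0.8]
opening: 0.0454
t: 24.45
tool_pos: [0.5487, -0.0796, 0.1446]
orientation: [-1.36, 0.928, -0.918]
force: [-0.0, 0.4, 2.2]
opening: 0.046
```

Contact at z 0.1446. Release, raise, then move toward the dibber with a turn of -0.33.

```bash
python3 -m inch '[[-1,0,0,0,0],[-1,0,0,0,0],[-1,0,0,0,0],[-1,0,0,0,0],[-1,0,0,0,0]]'
python3 -m inch '[[-1,0,0,0.03,0],[-1,0,0,0.08,0],[-1,0.005,-0.04,0.1,0],[-1,0.013,-0.09,0.1,-0.1],[-1,0.021,-0.14,0.1,-0.2],[-1,0.03,-0.19,0.1,-0.3],[-1,0.04,-0.24,0.1,-0.333],[-1,0.047,-0.289,0.1,-0.333]]' 15
python3 -m inch '[[-1,0,0,-0.05,0],[-1,0,0,-0.1,0],[-1,0,0,-0.12,0],[-1,0,0,-0.12,0],[-1,0,0,-0.12,0]]'
python3 - <<'E'
from h import *
from scipy.spatial.transform import Rotation as Ro
T=robot.read_camera('top');S=robot.read_camera('scene');s=robot.read_state();p=s['tool_pos'];x=Ro.from_rotvec(s['orientation']).as_matrix()[:,0];print(p,x.round(3),np.degrees(np.arctan2(x[1],x[0])))
q=proj(S,[[.5955,-.3685,.012],p]);print(q)
a=crop(T,300,130,90,90,380,380);b=crop(S,230,205,80,80,380,380);cv2.imwrite('pics/m12.png',np.hstack([a,b]))
np.save('/tmp/S.npy',S['color']);
cv2.imwrite('pics/m12b.png',crop(S,90,190,110,130,400,472))
c=np.zeros((472,1000,3),np.uint8);c[:380,:380]=a;c[:380,380:760]=b
o=np.hstack([cv2.resize(a,(280,280)),cv2.resize(b,(280,280))]);o=np.vstack([o,np.zeros((10,560,3),np.uint8)]);o=np.hstack([o,cv2.resize(crop(S,90,190,110,130,400,472),(240,290))]);cv2.imwrite('pics/m13.png',o)
E
```

```text
t: 25.08
tool_pos: [0.5486, -0.0796, 0.1446]
orientation: [-1.36, 0.928, -0.918]
force: [0.6, 0.3, -0.0]
opening: 0.0908
t: 26.08
tool_pos: [0.5958, -0.3703, 0.2444]
orientation: [-1.224, 1.177, -1.169]
force: [1.2, -0.3, -0.8]
opening: 0.0926
t: 26.7
tool_pos: [0.5972, -0.371, 0.1275]
orientation: [-1.224, 1.173, -1.172]
force: [0.3, -0.6, 0.6]
opening: 0.0929
[ 0.59734922 -0.3711182   0.12774279] [ 0.048 -0.999 -0.005] -87.25018628117134
[[148.19842322 270.91827022]
 [133.81237691 239.16127119]]
```

View pics/m13.png

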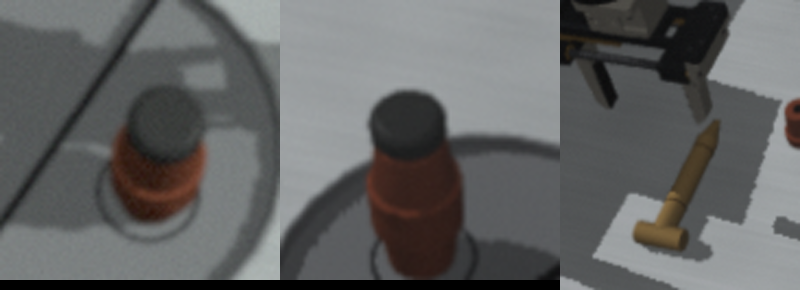

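The stone lies centred over the stack. The jaws are above the dibber shaft and perpendicular to it (-87.3° against -87.4°). Descend and grip.

```bash
python3 -m inch '[[-1,-0.0015,0.0025,-0.04,0],[-1,-0.0015,0.0025,-0.08,0],[-1,-0.0015,0.0025,-0.11,0],[-1,-0.0015,0.0025,-0.122,0],[-1,-0.0015,0.0025,-0.122,0],[-1,-0.0015,0.0025,-0.122,0]]'
python3 -m inch '[[1,0,0,0,0],[1,0,0,0,0],[1,0,0,0,0],[1,0,0,0,0],[1,0,0,0,0],[1,0,0,0,0],[1,0,0,0,0]]' 15
python3 -m inch '[[1,0,0,0,0],[1,0,0,0.01,0],[1,0,0,0.04,0],[1,0,0,0.08,0],[1,0,0,0.12,0],[1,0,0,0.13,0],[1,0,0,0.13,0],[1,0,0,0.13,0]]'
python3 - <<'E'
from h import *
from scipy.spatial.transform import Rotation as Ro
s=robot.read_state();p=s['tool_pos'];x=Ro.from_rotvec(s['orientation']).as_matrix()[:,0];print(p,np.degrees(np.arctan2(x[1],x[0])))
S=robot.read_camera('scene')
hh=cv2.cvtColor(S['color'],cv2.COLOR_RGB2HSV).astype(int);m=(hh[...,1]>85)&(hh[...,0]<28);m[:,220:]=0;m[:,:60]=0;m[:150]=0;m[320:]=0
for k in blobs(m,60):
    M=np.zeros(m.shape,np.uint8);cv2.drawContours(M,[k],-1,1,-1);P=onz(S,np.argwhere(M)[:,::-1].astype(float),p[2]+.007)[:,:2];i=P[np.argsort(P[:,0])];print(cv2.boundingRect(k),i[0],i[-1],P.mean(0))
E
```

```text
t: 27.55
tool_pos: [0.5973, -0.3696, 0.0082]
orientation: [-1.223, 1.17, -1.175]
force: [-0.4, -0.8, 0.3]
opening: 0.0927
t: 28.42
tool_pos: [0.5972, -0.3696, 0.0082]
orientation: [-1.223, 1.17, -1.175]
force: [-0.4, -0.5, -0.4]
opening: 0.0276
t: 29.42
tool_pos: [0.5961, -0.3688, 0.1355]
orientation: [-1.224, 1.173, -1.172]
force: [-0.4, -0.2, -1.0]
opening: 0.0237
[ 0.59608676 -0.36879692  0.13545259] -87.25150534694191
(193, 235, 17, 21) [ 0.56054333 -0.22126792] [ 0.61391358 -0.20618229] [ 0.58858988 -0.21330117]
(106, 227, 31, 41) [ 0.57672246 -0.3819568 ] [ 0.68225313 -0.37654293] [ 0.64514398 -0.36637031]
```

The dibber is held (23.7 mm) and level. I'll carry it high (TCP 0.22) to tray y≈-68, i.e. (0.618,0.024), with a turn of -0.645. The body then passes about 5 mm from the stack. I'll check the position before descending.

```bash
python3 -m inch '[[1,0,0,0.03,0],[1,0.001,0.01,0.065,-0.03],[1,0.003,0.035,0.085,-0.1],[1,0.005,0.075,0.085,-0.18],[1,0.007,0.115,0.085,-0.26],[1,0.009,0.155,0.085,-0.34],[1,0.011,0.195,0.085,-0.42],[1,0.013,0.235,0.085,-0.5]]'
python3 -m inch '[[1,0.002,0.038,0,-0.06],[1,0.004,0.075,0,-0.12],[1,0.006,0.11,0,-0.145],[1,0.008,0.135,0,-0.145],[1,0.009,0.15,0,-0.145],[1,0.009,0.157,0,-0.145],[1,0.009,0.157,0,-0.145],[1,0.009,0.157,0,-0.145]]'
cat > st.py <<'E'
from h import *
from scipy.spatial.transform import Rotation as Ro
s=robot.read_state();p=s['tool_pos'];R=Ro.from_rotvec(s['orientation']).as_matrix();x=R[:,0]
d=p[:2]-[.5797,-.0322];X=np.array([-.8273,.5618]);Y=np.array([-.5618,-.8273])
print(p,'jaw',np.degrees(np.arctan2(x[1],x[0])),'down',R[:,1].round(3),'tray xy mm',(d@X*1e3).round(1),(d@Y*1e3).round(1),'F',s['force'].round(1),s['opening'],s['q'].round(2))
E
python3 st.py
```

```text
t: 30.48
tool_pos: [0.6082, -0.1322, 0.2183]
orientation: [-0.953, 1.536, -1.533]
force: [-0.7, -0.2, -1.0]
opening: 0.0237
t: 31.48
tool_pos: [0.6172, 0.0239, 0.2182]
orientation: [-0.857, 1.636, -1.634]
force: [-0.7, -0.9, -0.7]
opening: 0.0235
[0.61720888 0.02390191 0.21817082] jaw -124.41270962778192 down [ 0.004  0.003 -1.   ] tray xy mm 0.5 -67.5 F [-0.7 -0.9 -0.7] 0.02349888888357131 [-0.05  0.17  1.44  0.    1.52  2.12]
```

```bash
python3 -m inch '[[1,0,0,-0.03,0],[1,0,0,-0.06,0],[1,0,0,-0.09,0],[1,0,0,-0.1,0],[1,0,0,-0.1,0],[1,0,0,-0.1,0]]'
python3 st.py
python3 - <<'E'
from h import *
T=robot.read_camera('top');S=robot.read_camera('scene')
cv2.imwrite('pics/m14.png',np.clip(np.hstack([crop(T,250,100,140,150,390,418),crop(S,220,180,140,150,390,418)])*1.4,0,255).astype(np.uint8))
p=robot.read_state()['tool_pos'];Y=np.array([-.5618,-.8273,0]);print('body edge lo',proj(S,[p+Y*.094+[0,0,.084]]),'stone top edge',proj(S,[[.5473-.0235*Y[0],-.0793-.0235*Y[1],.158]]))
E
```

```text
t: 32.22
tool_pos: [0.6183, 0.0236, 0.12]
orientation: [-0.854, 1.634, -1.635]
force: [0.3, -0.2, -0.2]
opening: 0.0236
[0.61833359 0.02361949 0.12002483] jaw -124.42786343359155 down [ 0.007  0.003 -1.   ] tray xy mm -0.6 -67.9 F [ 0.3 -0.2 -0.2] 0.023550228517489585 [-0.05  0.24  1.55  0.    1.35  2.12]
body edge lo [[274.32888216 231.69097586]] stone top edge [[273.48160509 244.3310121 ]]
```

View pics/m14.png

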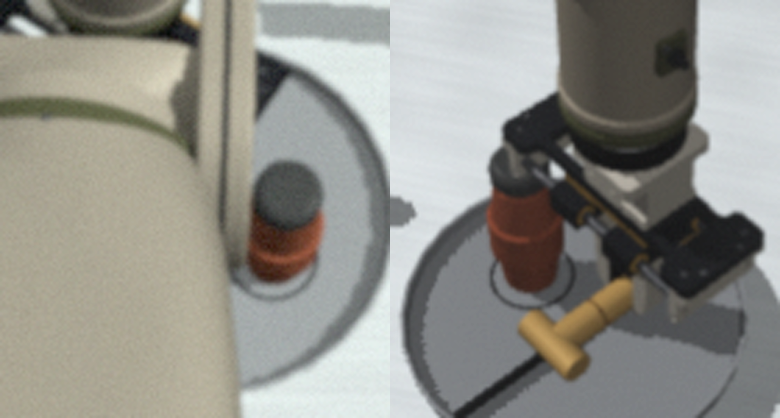

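The dibber hangs parallel to the divider with its handle at scene crop (553,345). The body end is next to the stack in image, so I'll check the silhouette numerically before descending further.

Run:
```python
from h import *
S=robot.read_camera('scene');p=robot.read_state()['tool_pos']
Y=np.array([np.cos(np.radians(-124.43)),np.sin(np.radians(-124.43)),0]);X=np.array([-Y[1]*-1,Y[0]*-1,0]);X=np.array([Y[1],-Y[0],0])
for z in(.084,.11):
  for e in(.085,.094,.1):
    print(z,e,[(proj(S,[p+Y*e+X*w+[0,0,z]])[0]).round(1).tolist() for w in(-.0375,0,.0375)])
# dark+knob silhouette against white table, left edge rows 210-250 (crop coordinates too)
g=cv2.cvtColor(S['color'],cv2.COLOR_RGB2GRAY)
for v in range(214,240,3): print(v,g[v,252:282].tolist())
```

```text
0.084 0.085 [[262.4, 243.7], [277.4, 234.2], [291.9, 224.9]]
0.084 0.094 [[259.6, 241.0], [274.5, 231.6], [289.0, 222.5]]
0.084 0.1 [[257.7, 239.3], [272.6, 229.9], [287.1, 220.9]]
0.11 0.085 [[261.4, 234.8], [276.8, 225.2], [291.6, 216.0]]
0.11 0.094 [[258.5, 232.1], [273.8, 222.7], [288.7, 213.5]]
0.11 0.1 [[256.6, 230.4], [271.9, 221.0], [286.7, 211.9]]
214 [154, 154, 154, 154, 153, 153, 154, 154, 156, 155, 155, 154, 155, 156, 157, 157, 156, 157, 157, 158, 157, 156, 155, 144, 113, 68, 43, 36, 50, 78]
217 [156, 157, 155, 154, 155, 155, 154, 155, 155, 155, 157, 155, 155, 156, 155, 154, 154, 150, 143, 112, 66, 44, 33, 28, 29, 28, 27, 28, 37, 53]
220 [154, 154, 155, 156, 155, 156, 155, 156, 156, 156, 155, 155, 153, 144, 114, 72, 51, 35, 29, 28, 29, 28, 28, 26, 27, 28, 27, 27, 30, 35]
223 [156, 156, 159, 158, 157, 158, 157, 155, 146, 122, 86, 55, 35, 28, 28, 29, 30, 29, 28, 28, 28, 26, 28, 29, 28, 27, 27, 27, 26, 26]
226 [158, 158, 158, 157, 158, 158, 154, 138, 83, 36, 29, 29, 29, 40, 51, 38, 30, 28, 27, 29, 27, 27, 27, 27, 27, 27, 26, 25, 24, 22]
229 [158, 158, 158, 159, 160, 158, 159, 148, 107, 47, 26, 26, 26, 29, 29, 28, 28, 27, 27, 28, 26, 28, 28, 28, 27, 24, 22, 23, 28, 39]
232 [156, 156, 157, 157, 157, 157, 148, 122, 87, 72, 71, 59, 36, 25, 25, 25, 26, 25, 23, 22, 21, 23, 23, 25, 25, 27, 28, 29, 39, 49]
235 [157, 155, 155, 150, 127, 77, 51, 44, 42, 46, 57, 73, 69, 59, 47, 41, 33, 33, 42, 51, 55, 57, 49, 41, 29, 23, 23, 24, 26, 27]
238 [158, 157, 150, 120, 60, 52, 46, 43, 44, 45, 54, 68, 70, 64, 57, 43, 36, 33, 34, 36, 44, 54, 53, 46, 42, 82, 108, 73, 42, 24]
```

The body's silhouette corner (about 260,226) matches a half-length ≤ 94 mm. The body edge is then at tray y ≤ 26 and the stack's near edge at ≥ 31, so it is clear. Descending gently.

```bash
python3 -m inch '[[1,0,0,-0.015,0],[1,0,0,-0.03,0],[1,0,0,-0.045,0],[1,0,0,-0.06,0],[1,0,0,-0.06,0],[1,0,0,-0.06,0]]'
python3 -m inch '[[1,0,0,-0.01,0],[1,0,0,-0.02,0],[1,0,0,-0.027,0],[1,0,0,-0.03,0],[1,0,0,-0.031,0],[1,0,0,-0.031,0],[1,0,0,-0.031,0]]'
python3 st.py
```

```text
t: 33.12
tool_pos: [0.6184, 0.0238, 0.0599]
orientation: [-0.854, 1.634, -1.635]
force: [1.0, -0.4, -0.6]
opening: 0.0231
t: 34.0
tool_pos: [0.6187, 0.0238, 0.0293]
orientation: [-0.854, 1.633, -1.635]
force: [-0.1, -0.2, -0.7]
opening: 0.0232
[0.61865528 0.02380389 0.0292987 ] jaw -124.4106528927601 down [ 0.008  0.003 -1.   ] tray xy mm -0.8 -68.2 F [-0.1 -0.2 -0.7] 0.02315206849285157 [-0.05  0.34  1.61  0.    1.19  2.12]
```

```bash
python3 -m inch '[[1,0,0,-0.0015,0],[1,0,0,-0.0015,0],[1,0,0,-0.0015,0]]'
python3 -m inch '[[1,0,0,-0.0015,0],[1,0,0,-0.0015,0],[1,0,0,-0.0015,0]]'
python3 -m inch '[[1,0,0,-0.0005,0],[1,0,0,-0.0005,0]]'
```

```text
t: 34.38
tool_pos: [0.6186, 0.0238, 0.0278]
orientation: [-0.854, 1.633, -1.635]
force: [0.2, -0.1, -1.9]
opening: 0.0234
t: 34.75
tool_pos: [0.6187, 0.0238, 0.0263]
orientation: [-0.854, 1.633, -1.635]
force: [-0.3, -0.5, -1.6]
opening: 0.0233
t: 35.0
tool_pos: [0.6188, 0.0238, 0.0261]
orientation: [-0.854, 1.633, -1.635]
force: [-1.4, 0.7, 2.9]
opening: 0.0234
```

On the floor. Open only partway (about 42 mm, clear of the divider), rise straight up, then retreat.

```bash
python3 -m inch '[[0.3,0,0,0,0],[0.1,0,0,0,0],[0.1,0,0,0,0],[0.1,0,0,0,0]]'
python3 -m inch '[[0.1,0,0,0.02,0],[0.1,0,0,0.05,0],[0.1,0,0,0.1,0],[0.1,0,0,0.15,0],[0.1,0,0,0.2,0],[0.1,0,0,0.23,0],[0.1,0,0,0.23,0]]'
python3 -m inch '[[0.1,-0.03,0.05,0,0],[0.1,-0.06,0.1,0,0],[0.1,-0.1,0.15,0,0],[0.1,-0.14,0.2,0,0],[0.1,-0.18,0.25,0,0],[0.1,-0.2,0.29,0,0],[0.1,-0.2,0.29,0,0]]'
python3 st.py
python3 - <<'E'
from h import *
T=robot.read_camera('top');S=robot.read_camera('scene')
cv2.imwrite('pics/m15.png',np.clip(np.hstack([crop(T,245,100,150,150,395,395),crop(S,210,210,150,150,395,395)])*1.3,0,255).astype(np.uint8))
X=np.array([-.8273,.5618]);Y=np.array([-.5618,-.8273])
for n,c,b in(('T',T,(250,110,150,140)),('S',S,(220,240,140,110))):
    hh=cv2.cvtColor(c['color'],cv2.COLOR_RGB2HSV).astype(int);x,y,w,h=b
    m=np.zeros(hh.shape[:2],bool);m[y:y+h,x:x+w]=((hh[...,1]>85)&(hh[...,0]>=12)&(hh[...,0]<28))[y:y+h,x:x+w]
    k=max(blobs(m),key=cv2.contourArea);M=np.zeros(m.shape,np.uint8);cv2.drawContours(M,[k],-1,1,-1)
    P=onz(c,np.argwhere(M)[:,::-1].astype(float),.030)[:,:2]-[.5797,-.0322];a=P@X*1e3;t=P@Y*1e3
    s=(abs(a)<50)
    print(n,'x',a.min(),a.max(),'shaft y',np.polyfit(a[s],t[s],1),'y range',t.min(),t.max())
E
```

```text
t: 35.5
tool_pos: [0.6187, 0.0238, 0.026]
orientation: [-0.854, 1.633, -1.635]
force: [0.3, -0.0, -0.3]
opening: 0.042
t: 36.38
tool_pos: [0.6206, 0.0237, 0.2616]
orientation: [-0.846, 1.627, -1.637]
force: [-0.1, 0.3, -0.2]
opening: 0.0415
t: 37.25
tool_pos: [0.4261, 0.3021, 0.2606]
orientation: [-0.866, 1.624, -1.605]
force: [1.1, -0.6, -0.4]
opening: 0.042
[0.42611213 0.30207781 0.26055051] jaw -122.92324995684014 down [ 0.007  0.016 -1.   ] tray xy mm 314.9 -190.3 F [ 1.1 -0.6 -0.4] 0.042036331106502414 [ 0.51 -0.11  1.65  0.01  1.58  2.66]
T x -82.676219626258 84.34904176073836 shaft y [ 2.48186189e-03 -6.87060017e+01] y range -97.1060359866397 -41.8867441887882
S x -81.67862225270078 84.24178142993924 shaft y [ 1.0938946e-02 -6.6585790e+01] y range -97.05421254314618 -35.646238412909014
```

View pics/m15.png

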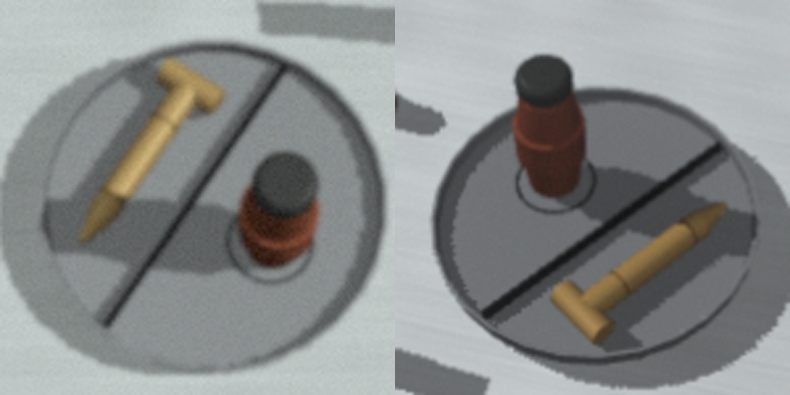

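Final picture: the stack stands upright inside the ring with the stone over the top, and the dibber lies flat and parallel to the divider (x ≈ +1, y ≈ -67.7 mm, under 0.7°). Joint 6 is near its limit, so I'll turn it back a little, check the stone centre numerically, and hand in.

```bash
python3 -m inch '[[0.1,0,0,0.01,0.1],[0.1,0,0,0.02,0.2],[0.1,0,0,0.02,0.3],[0.1,0,0,0.02,0.3],[0.1,0,0,0.02,0.3]]'
python3 st.py
python3 - <<'E'
from h import *
T=robot.read_camera('top');S=robot.read_camera('scene')
r=[]
for c in(T,S):
    i=proj(c,[[.5473,-.0793,.155]]).round().astype(int)[0];h=cv2.cvtColor(c['color'],cv2.COLOR_RGB2HSV).astype(int)
    m=np.zeros(h.shape[:2],bool);s=np.s_[i[1]-16:i[1]+17,i[0]-16:i[0]+17];m[s]=((h[...,2]<75)&(h[...,1]<90))[s]
    k=max(blobs(m),key=cv2.contourArea);M=cv2.moments(k);r.append((M['m10']/M['m00'],M['m01']/M['m00']))
print('stone',r,tri(T,[r[0]],S,[r[1]]).round(4))
h=cv2.cvtColor(T['color'],cv2.COLOR_RGB2HSV).astype(int)
for k in list(blobs((h[...,1]>110)&((h[...,0]<16)|(h[...,0]>170)),60,3000))+list(blobs((h[...,2]<60)&(h[...,1]<90),60,3000)): print(cv2.boundingRect(k))
E
```

```text
t: 37.98
tool_pos: [0.428, 0.2993, 0.2803]
orientation: [-1.05, 1.421, -1.402]
force: [-0.3, -0.4, -0.6]
opening: 0.0419
[0.42799626 0.29934457 0.28026512] jaw -106.19383800846285 down [ 0.003  0.016 -1.   ] tray xy mm 311.8 -189.1 F [-0.3 -0.4 -0.6] 0.04185943672277407 [ 0.5  -0.11  1.62  0.01  1.62  2.36]
stone [(352.5906562847608, 169.7760474601409), (267.23148148148147, 241.16130604288497)] [[ 0.5482 -0.0783  0.1491]]
(133, 307, 22, 21)
(105, 234, 45, 37)
(431, 205, 20, 20)
(336, 172, 29, 28)
(274, 434, 94, 46)
(0, 297, 69, 50)
(163, 208, 36, 24)
(0, 163, 113, 176)
(340, 159, 24, 24)
(284, 119, 89, 105)
(0, 48, 27, 52)
(497, 0, 132, 25)
(470, 0, 29, 25)
```

Stone at (0.548,-0.078,0.149), centred on the hole. The tiny pot, wide pot, long stone and orange disc are at their original pixels. Handing in.

```bash
python3 -c "
from plant import robot
print(robot.close_job())"
```

```text
the job is handed in; nothing more can be done
None
```

The job is done and handed in at about 38 s of the 125 s allowed; no verdict was reported. In the order asked, I placed pot_up on the ring, pot_down on it rim to rim, the dark flat stone over the drain hole, and the dibber in the narrow bay.

**Last checks**
- **Stack:** it stands upright within the ring, about 2–3 mm off the ring's centre. I offset it on purpose so the gripper body would clear it when laying the dibber.
- **Stone:** it sits centred on the drain hole to about 1–1.5 mm. Its height came out at 0.149 m, as expected.
- **Dibber:** it lies flat, within 0.7° of the bay's middle line and within about 1 mm along it. It is about 2.7 mm to the rim side of that line, again a deliberate offset.
- **Things to leave alone:** the tiny pot, wide pot, long stone and orange disc are at their starting pixels. I did not re-measure the mister, but the arm stayed well away from it.

**What disagreed**
- The two cameras differed by 1–3 mm on some points.
- On the retreat, joint 6 read 2.66, right at its limit. I turned it back to 2.36 before handing in.

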